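Stamps onto their ink pads

ROBOT

A 6-joint arm with a two-finger parallel gripper is mounted at the origin on the work surface. World frame = base frame: x ahead of the robot, y to its left, z up, the work surface at z = 0. Lengths are in mm, angles in rad, forces in N, time in s.
With the tool pointing down it reaches from about 400 to 925 mm from the base axis. Payload 12.5 kg.
Tool frame: the origin (TCP) lies at the very end of the fingers, on their centre line; the grasp point (between the pads) lies 19 mm behind it; z points along the fingers, y is the line along which they close (so a half turn about z gives the same grasp; the last joint's range is limited). The gripper opens to 95 mm and grips with 3 to 60 N. Pads are 20 mm wide; open, the fingers measure 119 mm over their backs; the gripper's body (75 mm by 180 mm) begins 59 mm behind the grasp point.
Start: joints at [-1.322, 0.491, 1.559, -0, 1.092, -0.106], TCP at [217.15, -586.082, 214.661] pointing down, gripper open.
Joint ranges: [-3.1, 3.1], [-0.84, 2.19], [0.05, 2.79], [-1.13, 4.28], [0.06, 2.93], [-2.69, 2.69]. Speed limits (rad/s): [2.22, 2.22, 2.79, 3.14, 3.14, 3.14].

INTERFACE

Orientations are given as [roll, pitch, yaw] about the fixed x, y, z axes, in that order (R = Rz(yaw) Ry(pitch) Rx(roll)).
In Python, from cell import env gives the robot as it stands.
- The arm moves only by the shell command python3 steer.py 'ROWS'. ROWS is a JSON list of rows, 1 to 5 of them, each of 5 numbers: dx, dy, dz in mm, then a turn about the tool's z in rad, then the opening from 0.0 (shut) to 1.0 (fully open); each row is the pose to reach, as a shift and turn from the pose commanded when the command began, along the tool's axes at that moment; what a row does not reach only later rows make up. A row lasts 1/12 s, in which the tool goes at most 41.7 mm and 0.125 rad, less where a joint would pass 70% of its speed; a pose out of reach is approached as far as the arm can. The fingers move at their own pace and stop on an object; the grip force is fixed at half the most. Time passes only in rows, so rows that do not move let the fingers close. It prints the time, the measured TCP pose, the force, the opening and the grip force at its end.
- env.state(): the state, without advancing time (a new reading comes with each control period).
- env.read_camera(name): name is "scene" or "top" or "wrist"; returns (picture, depth): 420x560x3 uint8, red, green, blue; 420x560 float32, mm along the optical axis (not along the pixel's ray), 0 where there is no reading.
- env.camera_info(name): a dict with "vertical_fov" (degrees; the focal length in pixels is half the picture's height over the tangent of half this angle, whatever the lens; pixels are square), "cx", "cy" (the principal point, pixels), "origin" and "attitude" of the camera in the world. Camera axes: x right, y down, z forward; pixel columns grow to the right and rows downward; lengths in mm; the calibration is good to about 2 mm. The wrist camera is an equidistant fisheye: a pixel r from the principal point sees the ray r / f radians off the axis. A picture is of the moment at which its call begins: read the wrist's pose just before it. camera_info takes no time and is no camera call; for the wrist camera it gives the pose at the moment of the call.
- env.job_done(): hands the job in; it is judged then, once.
The state is a dict: "t": time; "joints": joint angles; "qvel": joint speeds; "tau": joint torques, N m; "eef_pos": TCP position; "tcp_rot": TCP orientation; "ft_force": force on the tool from outside, world axes, zero at the start; "moment": the same for the moment, N m; "opening": opening from 0.0 (shut) to 1.0 (fully open); "grip_force": force on a finger pad.
Only numpy, scipy, OpenCV 4.12 (cv2) and the standard library are available. Lean on these libraries where they do the work, as an engineer would, in place of code of your own. Each camera call takes 0.05 s, during which the arm holds its last target. There are 200 camera calls.

TASK

Get the stamping station ready: stand each of the four colour-handled rubber stamps upright in the middle of the ink pad of its own colour and let go. So as not to mix inks, no coloured stamp may ever touch a pad of another colour. Leave the plain wooden stamp and the elephant where they are.

Things in the scene. Friction and masses are not known exactly. Their poses are not given: they have to be found in the camera images.
- stamp_red: rubber stamp with red handle, loose, standing upright on the desk: round light-wood foot 32 mm across and 18 mm high with the rubber face underneath, above it an upright round red plastic handle 24 mm across (straight from z = 30 to 66 mm), 72 mm high in all, 40 to 85 g. Origin: centre of the underside; z up
- stamp_blue: rubber stamp with blue handle, loose, standing upright on the desk: round light-wood foot 32 mm across and 18 mm high with the rubber face underneath, above it an upright round blue plastic handle 24 mm across (straight from z = 30 to 66 mm), 72 mm high in all, 40 to 85 g. Origin: centre of the underside; z up
- stamp_green: rubber stamp with green handle, loose, standing upright on the desk: round light-wood foot 32 mm across and 18 mm high with the rubber face underneath, above it an upright round green plastic handle 24 mm across (straight from z = 30 to 66 mm), 72 mm high in all, 40 to 85 g. Origin: centre of the underside; z up
- stamp_black: rubber stamp with black handle, loose, standing upright on the desk: round light-wood foot 32 mm across and 18 mm high with the rubber face underneath, above it an upright round black plastic handle 24 mm across (straight from z = 30 to 66 mm), 72 mm high in all, 40 to 85 g. Origin: centre of the underside; z up
- pad_red: red ink pad, fixed to the desk: square grey plastic tray 66 x 66 mm, 12 mm high, holding a red square pad 56 x 56 mm whose firm flat top is 14 mm above the desk. Origin: centre of the underside, on the desk; x and y along its sides, z up
- pad_blue: blue ink pad, fixed to the desk: square grey plastic tray 66 x 66 mm, 12 mm high, holding a blue square pad 56 x 56 mm whose firm flat top is 14 mm above the desk. Origin: centre of the underside, on the desk; x and y along its sides, z up
- pad_green: green ink pad, fixed to the desk: square grey plastic tray 66 x 66 mm, 12 mm high, holding a green square pad 56 x 56 mm whose firm flat top is 14 mm above the desk. Origin: centre of the underside, on the desk; x and y along its sides, z up
- pad_black: black ink pad, fixed to the desk: square grey plastic tray 66 x 66 mm, 12 mm high, holding a black square pad 56 x 56 mm whose firm flat top is 14 mm above the desk. Origin: centre of the underside, on the desk; x and y along its sides, z up
- stamp_plain: rubber stamp of the same shape and size as the coloured ones but with a brown wooden handle, loose; stays where it is. Origin: centre of the underside; z up
- elephant: grey ceramic elephant figurine, loose, about 54 mm wide, 78 mm long, 61 mm high; stays where it is. Origin: on the desk under its body; trunk towards its -y, z up

How it is judged:
By the outcome, as a careful person would: the job done as asked, in the order asked, and still so for the second after the job is handed in, with the robot touching nothing.
It also fails if it takes over 99 s, if anything falls off the work surface, if the arm or the gripper's body presses on something with over 40 N, if the wrist force passes 120 N, or if a joint passes its speed limit or range.

## Working session

There is one attempt and no reset: what is moved stays moved. The work goes in short steps, Python scripts to look and compute and a shell command to move; the robot and the scene stay as the last step left them, time stands still between calls to the robot, and variables do not carry over. Pictures are saved under pics/ and viewed, at most 14 in all, crops included, and the job is handed in when it is done.

```bash
ls; mkdir -p pics
python3 - <<'E'
from cell import env
import cv2
for n in("scene","top"):
    p,d=env.read_camera(n); cv2.imwrite(f"pics/{n}0.png",p[:,:,::-1]); print(n,env.camera_info(n))
print(env.camera_info("wrist")); print(env.state())
E
```

```text
cell.py
pics
steer.py
scene {'vertical_fov': 55.87998792364736, 'cx': 278.2254017266384, 'cy': 212.90367120021904, 'origin': array([945.46564919,   6.95043099, 688.04253791]), 'attitude': array([-2.58998544, -0.003585  ,  1.60733146])}
top {'vertical_fov': 54.39429537477166, 'cx': 281.4636766057478, 'cy': 211.21768245392107, 'origin': array([365.26748261,   5.67889883, 834.0667769 ]), 'attitude': array([-2.89744045, -0.00601787, -1.48051386])}
{'vertical_fov': 65.70646984690485, 'cx': 283.5401516050603, 'cy': 207.88715732525162, 'origin': array([ 293.99131557, -558.99895665,  384.07835153]), 'attitude': array([ 2.84622737e+00,  1.08841664e-03, -1.21560014e+00])}
{'t': 0.1, 'joints': array([-1.32159684e+00,  4.91492929e-01,  1.55937877e+00,  1.43200176e-05,
        1.09171380e+00, -1.05628156e-01]), 'qvel': array([ 0.0014049 , -0.00161395, -0.00173915, -0.00043441, -0.00141299,
        0.00151137]), 'tau': array([ 2.62483030e-03, -6.13623118e+01, -2.58605665e+01,  6.93781930e-02,
        4.70267900e-02, -6.10361553e-05]), 'eef_pos': array([ 217.09809916, -585.85551036,  214.12748708]), 'tcp_rot': array([-3.14060668e+00, -1.17308198e-04,  3.54820975e-01]), 'ft_force': array([ 0.24967526, -0.50117596,  0.46993747]), 'moment': array([0.03732661, 0.03586997, 0.03061713]), 'grip_force': 0.0, 'opening': 1.0005704044260535}
```

View pics/top0.png

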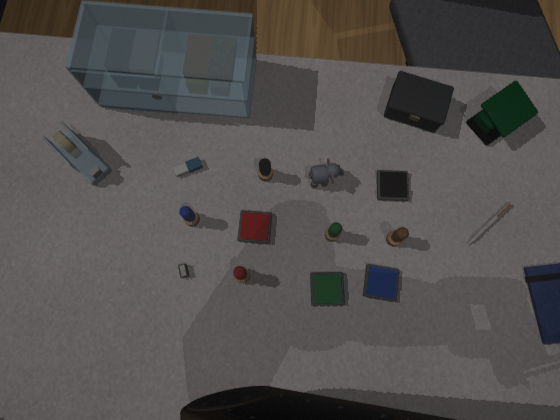

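View pics/scene0.png

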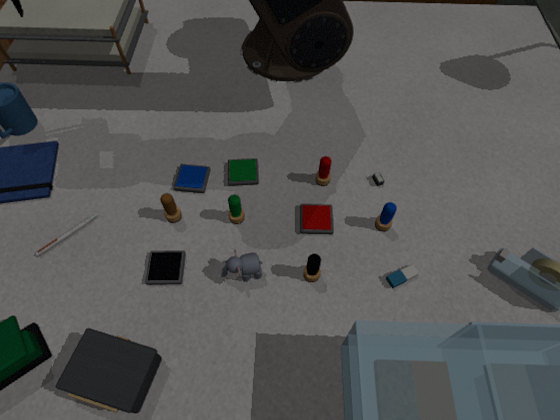

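The top view shows pads at red (255,227), green (327,289), blue (381,283) and black (393,185). Stamps are at black (265,168), blue (188,215), green (334,231), red (240,273) and plain (399,237), with the elephant at (323,174). Next I'll measure them with both depth cameras.

```bash
cat > h.py <<'E'
import numpy as np, cv2
from scipy.spatial.transform import Rotation as R
from scipy.optimize import least_squares
from cell import env
def cloud(name):
    i=env.camera_info(name); p,d=env.read_camera(name); h,w=d.shape
    f=h/2/np.tan(np.radians(i["vertical_fov"])/2)
    v,u=np.mgrid[:h,:w]; P=np.stack([(u-i["cx"])/f*d,(v-i["cy"])/f*d,d],-1)
    W=P@R.from_euler("xyz",i["attitude"]).as_matrix().T+i["origin"]
    W[d==0]=np.nan
    return p,W
def near(W,xy,r): return np.hypot(W[...,0]-xy[0],W[...,1]-xy[1])<r
def circ(Q,x0):  # axis of a vertical 24 mm handle
    return least_squares(lambda c:np.hypot(Q[:,0]-c[0],Q[:,1]-c[1])-12,x0,loss="soft_l1").x
E
cat > loc.py <<'E'
from h import *
px=dict(red=(240,273),blue=(188,215),green=(334,231),black=(265,168),plain=(399,237))
pp=dict(red=(255,227),green=(327,289),blue=(381,283),black=(393,185))
T=cloud("top"); S=cloud("scene")
for k,(u,v) in px.items():
    g=np.nanmedian(T[1][v-2:v+3,u-2:u+3].reshape(-1,3),0)
    o=[]
    for W in(T[1],S[1]):
        Q=W[near(W,g,30)]; zs=np.nanpercentile(Q[:,2],99); Q=Q[(Q[:,2]>32)&(Q[:,2]<64)]
        c=circ(Q,g[:2]); o.append((c.round(1),len(Q),zs.round(1)))
    Q=[W[near(W,g,30)] for W in(T[1],S[1])]; Q=np.vstack(Q); Q=Q[(Q[:,2]>32)&(Q[:,2]<64)]
    print("stamp",k,o,circ(Q,g[:2]).round(1))
for k,(u,v) in pp.items():
    g=np.nanmedian(T[1][v-2:v+3,u-2:u+3].reshape(-1,3),0)
    o=[]
    for W in(T[1],S[1]):
        m=near(W,g,55)&(W[...,2]>7)&(W[...,2]<20); n,l,st,ce=cv2.connectedComponentsWithStats(m.astype(np.uint8))
        b=1+st[1:,4].argmax(); Q=W[l==b]
        r=cv2.minAreaRect(Q[:,:2].astype(np.float32)); o.append((np.round(r[0],1),np.round(r[1],1),round(r[2],1),np.median(Q[:,2]).round(1)))
    print("pad",k,o)
E
python3 loc.py
```

```text
stamp red [(array([432.8,  86.9]), 25, np.float64(72.7)), (array([434.1,  85.9]), 110, np.float64(72.6))] [433.9  86. ]
stamp blue [(array([539. , 204.7]), 66, np.float64(73.0)), (array([540.2, 203.8]), 129, np.float64(72.6))] [539.9 204. ]
stamp green [(array([533.7, -88.9]), 46, np.float64(72.4)), (array([555.5, -84.9]), 111, np.float64(73.1))] [534.6 -89.3]
stamp black [(array([651.4,  61.5]), 63, np.float64(72.5)), (array([673.8,  58. ]), 95, np.float64(73.5))] [652.4  60.9]
stamp plain [(array([ 535.6, -216.7]), 68, np.float64(72.3)), (array([ 536.8, -217.3]), 124, np.float64(73.1))] [ 536.3 -216.9]
pad red [(array([532.9,  71.6]), array([66.4, 66. ]), 0.6, np.float64(12.6)), (array([536.3,  70.9]), array([67.2, 66. ]), 0.4, np.float64(13.3))]
pad green [(array([421.3, -85. ]), array([65. , 66.2]), 5.6, np.float64(12.6)), (array([424.6, -85.4]), array([67.4, 64.7]), 6.0, np.float64(13.6))]
pad blue [(array([ 442.7, -191.6]), array([66.1, 66.1]), 86.3, np.float64(12.6)), (array([ 445.2, -192.7]), array([66.8, 68.2]), 85.3, np.float64(13.8))]
pad black [(array([ 649.2, -209.8]), array([67. , 66.8]), 4.1, np.float64(12.4)), (array([ 652.1, -211.3]), array([66.8, 67.2]), 2.7, np.float64(13.7))]
```

```bash
python3 steer.py '[[0,0,0,0.12,0.6],[0,0,0,0.24,0.6],[0,0,0,0.355,0.6],[0,0,0,0.355,0.6],[0,0,0,0.355,0.6]]'; python3 steer.py '[[24,-30,0,0,0.6],[48,-60,0,0,0.6],[72,-90,0,0,0.6],[96,-120,0,0,0.6],[120,-150,0,0,0.6]]'
```

```text
t: 0.62
eef_pos: [217.1, -586.0, 214.5]
tcp_rot: [-3.141, 0.0, 0.003]
ft_force: [-0.0, -0.1, -0.6]
opening: 0.705
grip_force: 0.0
t: 1.03
eef_pos: [337.9, -434.6, 214.7]
tcp_rot: [3.141, -0.0, 0.004]
ft_force: [0.3, 0.9, -0.3]
opening: 0.605
grip_force: 0.0
```

```bash
python3 steer.py '[[20,-35,0,0,0.6],[40,-70,0,0,0.6],[60,-105,0,0,0.6],[80,-140,0,0,0.6],[100,-175,0,0,0.6]]'; python3 steer.py '[[20,-35,10,0,0.6],[40,-70,20,0,0.6],[60,-105,30,0,0.6],[80,-140,50,0,0.6],[98,-172,70,0,0.6]]'; python3 steer.py '[[0,0,0,0,0.6],[0,0,0,0,0.6]]'
```

```text
t: 1.45
eef_pos: [437.8, -259.3, 214.8]
tcp_rot: [3.141, -0.0, 0.004]
ft_force: [0.7, -0.9, 0.0]
opening: 0.598
grip_force: 0.0
t: 1.87
eef_pos: [534.8, -89.9, 146.2]
tcp_rot: [3.141, -0.002, 0.005]
ft_force: [1.8, -1.0, 0.4]
opening: 0.597
grip_force: 0.0
t: 2.03
eef_pos: [533.8, -90.2, 145.3]
tcp_rot: [-3.141, 0.002, 0.007]
ft_force: [-0.7, -0.2, 0.4]
opening: 0.599
grip_force: 0.0
```

Run:
```python
from cell import env
import cv2
p,d=env.read_camera("wrist"); cv2.imwrite("pics/w1.png",p[:,:,::-1]); print(env.camera_info("wrist"),env.state()["eef_pos"])
```

```text
{'vertical_fov': 65.70646984690485, 'cx': 283.5401516050603, 'cy': 207.88715732525162, 'origin': array([615.87404686, -92.84910793, 315.96464588]), 'attitude': array([ 2.84530124e+00,  3.48028138e-04, -1.56620453e+00])} [533.73039975 -91.45474737 146.08261811]
```

View pics/w1.png

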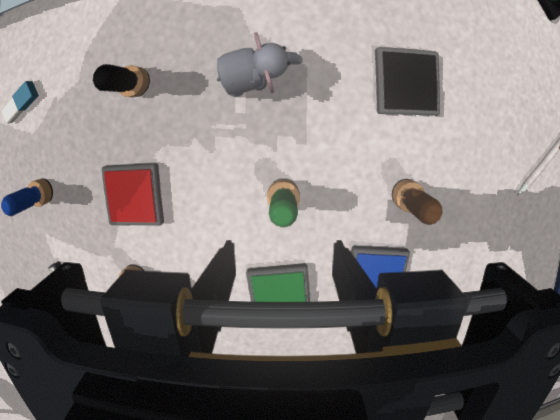

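The wrist view shows the green stamp at (283,205), centred between the fingertips at (230,245) and (340,245). I'll cross-check all positions from the fisheye cloud.

```bash
cat >> h.py <<'E'
def wcloud():
    i=env.camera_info("wrist"); p,d=env.read_camera("wrist"); h,w=d.shape
    f=h/2/np.tan(np.radians(i["vertical_fov"])/2)
    v,u=np.mgrid[:h,:w]; x,y=u-i["cx"],v-i["cy"]; r=np.hypot(x,y)+1e-9; s=np.tan(r/f)/r*d
    W=np.stack([x*s,y*s,d],-1)@R.from_euler("xyz",i["attitude"]).as_matrix().T+i["origin"]
    W[d==0]=np.nan
    return p,W
E
python3 - <<'E'
from h import *
p,W=wcloud()
for k,g in dict(red=(433.9,86),blue=(539.9,204),green=(534.6,-89.3),black=(652.4,60.9),plain=(536.3,-216.9)).items():
    Q=W[near(W,g,28)]; Q=Q[(Q[:,2]>32)&(Q[:,2]<64)]
    if len(Q)>20: print(k,len(Q),circ(Q,g).round(1))
for k,g in dict(red=(534.6,71.3),black=(650.6,-210.5)).items():
    m=near(W,g,50)&(W[...,2]>7)&(W[...,2]<20); Q=W[m]; print(k,np.round(cv2.minAreaRect(Q[:,:2].astype(np.float32))[0],1),np.median(Q[:,2]))
E
```

```text
blue 393 [540.2 202.4]
green 242 [535.  -91.2]
black 413 [652.8  59.3]
plain 401 [ 537.  -219.2]
red [535.   68.5] 13.53415733263597
black [ 651.6 -212.1] 13.482457056455047
```

```bash
python3 steer.py '[[0,0,25,0,0.6],[0,0,50,0,0.6],[0,0,75,0,0.6],[1,0,97,0,0.6],[1,0,113,0,0.6]]'; python3 steer.py '[[0,0,0,0,0.6],[0,0,0,0,0.1],[0,0,0,0,0.1],[0,0,0,0,0.1],[0,0,0,0,0.1]]';  python3 steer.py '[[0,0,0,0,0.1],[0,0,0,0,0.1]]'; python3 steer.py '[[0,0,-10,0,0.1],[0,0,-30,0,0.1],[0,0,-50,0,0.1],[0,0,-70,0,0.1],[0,0,-90,0,0.1]]'
```

```text
t: 2.55
eef_pos: [534.4, -93.5, 32.6]
tcp_rot: [3.141, -0.0, -0.001]
ft_force: [0.4, -1.0, 0.5]
opening: 0.601
grip_force: 0.0
t: 2.97
eef_pos: [535.2, -92.2, 34.5]
tcp_rot: [3.141, -0.002, -0.0]
ft_force: [0.3, -0.5, -0.5]
opening: 0.374
grip_force: 0.0
t: 3.13
eef_pos: [535.0, -91.9, 33.9]
tcp_rot: [3.141, -0.001, 0.0]
ft_force: [-0.6, -1.4, 6.2]
opening: 0.249
grip_force: 30.0
t: 3.55
eef_pos: [534.6, -91.7, 124.9]
tcp_rot: [3.141, -0.0, 0.0]
ft_force: [0.1, 0.5, -0.4]
opening: 0.247
grip_force: 30.0
```

```bash
python3 steer.py '[[-22,-1,0,0,0.1],[-46,-2,0,0,0.1],[-70,-3,0,0,0.1],[-94,-4,0,0,0.1],[-111.6,-4,0,0,0.1]]'; python3 steer.py '[[0,0,10,0,0.1],[0,0,25,0,0.1],[0,0,40,0,0.1],[0,0,55,0,0.1],[0,0,65,0,0.1]]';  python3 - <<'E'
from h import *
print(env.state()["eef_pos"]); p,W=wcloud(); cv2.imwrite("pics/w2.png",p[:,:,::-1]); print(env.state()["eef_pos"])
p,W=cloud("scene"); cv2.imwrite("pics/s2.png",cv2.resize(p[100:300,100:400,::-1],None,fx=2.5,fy=2.5))
E
```

```text
t: 3.97
eef_pos: [421.2, -87.3, 123.9]
tcp_rot: [-3.142, 0.0, 0.0]
ft_force: [0.1, -0.5, -0.3]
opening: 0.246
grip_force: 30.0
t: 4.38
eef_pos: [423.0, -87.7, 57.9]
tcp_rot: [-3.142, 0.0, -0.0]
ft_force: [0.2, -0.1, -1.2]
opening: 0.247
grip_force: 30.0
[422.99772639 -87.70057971  57.895716  ]
[422.54002348 -87.57012346  56.7895993 ]
```

View pics/s2.png

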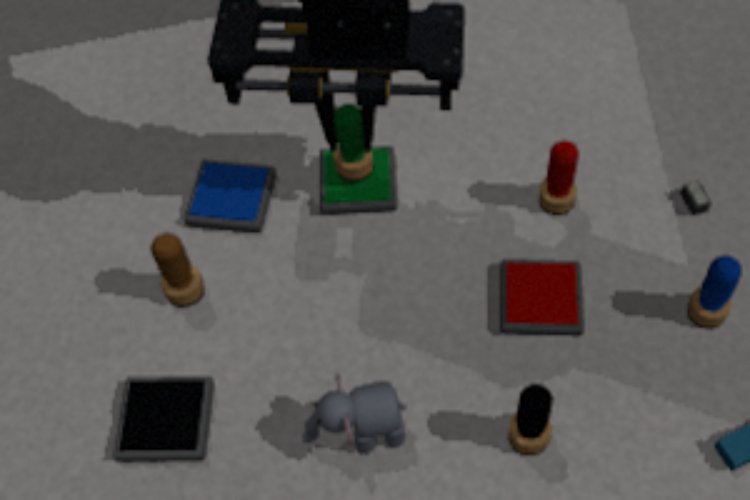

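The scene crop shows the held green stamp (foot at (353,162)) over the green pad (centre (357,180)), about 10 mm high. I'll lower it and release.

```bash
python3 steer.py '[[0,0,3,0,0.1],[0,0,6,0,0.1],[0,0,9,0,0.1],[0,0,9.5,0,0.1],[0,0,9.5,0,0.1]]'; python3 steer.py '[[0,0,0,0,0.35],[0,0,0,0,0.5],[0,0,0,0,0.5],[0,0,0,0,0.5],[0,0,-5,0,0.5]]'; python3 steer.py '[[0,0,-20,0,0.5],[0,0,-40,0,0.5],[0,0,-60,0,0.6],[0,0,-80,0,0.6],[0,0,-90,0,0.6]]'
python3 - <<'E'
from h import *
T=cloud("top")[1]; S=cloud("scene")[1]
for W in(T,S):
  Q=W[near(W,(423,-85),30)]; Q=Q[(Q[:,2]>46)&(Q[:,2]<78)]; print(len(Q),circ(Q,(423,-85)), np.nanmax(Q[:,2]))
E
```

```text
t: 4.9
eef_pos: [423.2, -87.8, 48.9]
tcp_rot: [3.141, -0.0, -0.0]
ft_force: [0.5, 0.0, -0.6]
opening: 0.248
grip_force: 30.0
t: 5.32
eef_pos: [422.9, -87.7, 53.5]
tcp_rot: [-3.141, 0.001, -0.0]
ft_force: [-0.1, 0.0, 0.2]
opening: 0.493
grip_force: 0.0
t: 5.73
eef_pos: [423.6, -87.9, 146.1]
tcp_rot: [3.141, -0.002, -0.0]
ft_force: [-0.3, -0.8, 0.1]
opening: 0.591
grip_force: 0.0Traceback (most recent call last):
  File "<stdin>", line 4, in <module>
    res = np.fmax.reduce(a, axis=axis, out=out, **kwargs)
ValueError: zero-size array to reduction operation fmax which has no identity
```

```bash
python3 steer.py '[[2,-34,0,0,0.6],[4,-68,0,0,0.6],[6,-102,0,0,0.6],[8,-136,0,0,0.6],[10.9,-171,0,0,0.6]]'; python3 steer.py '[[0,0,0,0,0.6],[0,0,0,0,0.6],[0,0,0,0,0.6]]'
python3 - <<'E'
from h import *
S=cloud("scene")[1]; p,Wr=wcloud(); st=env.state(); print(st["eef_pos"])
for W,g in((S,(423,-85)),(Wr,(423,-85)),(Wr,(434,85))):
  Q=W[near(W,g,28)]; z=15*(g[1]<0); Q=Q[(Q[:,2]>32+z)&(Q[:,2]<64+z)]; print(len(Q),circ(Q,g) if len(Q) else 0)
T=cloud("top")[1]; Q=T[near(T,(423,-85),30)]; Q=Q[(Q[:,2]>46)&(Q[:,2]<78)]; print(len(Q),circ(Q,(423,-85)) if len(Q) else 0)
E
```

```text
t: 6.25
eef_pos: [433.4, 84.7, 143.1]
tcp_rot: [3.141, 0.001, -0.001]
ft_force: [0.9, -0.1, -0.4]
opening: 0.597
grip_force: 0.0
t: 6.5
eef_pos: [433.7, 83.0, 143.2]
tcp_rot: [3.141, 0.001, 0.001]
ft_force: [0.7, -0.2, 0.1]
opening: 0.601
grip_force: 0.0
[433.95113797  82.2673486  143.43215297]
119 [423.07395367 -87.76520149]
507 [423.1190813  -89.78069474]
255 [434.27484253  84.25359166]
29 [421.8424697  -87.24136164]
```

```bash
python3 steer.py '[[0,-3.2,25,0,0.6],[0,-3.2,50,0,0.6],[0,-3.2,75,0,0.6],[0,-3.2,96,0,0.6],[0,-3.2,110,0,0.6]]'; python3 steer.py '[[0,0,0,0,0.6],[0,0,0,0,0.1],[0,0,0,0,0.1],[0,0,0,0,0.1],[0,0,0,0,0.1]]';  python3 steer.py '[[0,0,0,0,0.1],[0,0,0,0,0.1],[0,0,0,0,0.1]]'; python3 steer.py '[[0,0,-10,0,0.1],[0,0,-30,0,0.1],[0,0,-50,0,0.1],[0,0,-70,0,0.1],[0,0,-90,0,0.1]]'
```

```text
t: 7.07
eef_pos: [433.6, 85.3, 32.1]
tcp_rot: [3.141, 0.002, -0.002]
ft_force: [0.3, 0.0, -0.6]
opening: 0.602
grip_force: 0.0
t: 7.48
eef_pos: [434.6, 86.3, 34.7]
tcp_rot: [-3.142, -0.002, -0.0]
ft_force: [0.3, -0.0, 0.2]
opening: 0.377
grip_force: 0.0
t: 7.73
eef_pos: [434.3, 86.4, 34.2]
tcp_rot: [3.142, -0.001, -0.0]
ft_force: [-0.5, -0.5, 7.9]
opening: 0.248
grip_force: 30.0
t: 8.15
eef_pos: [433.8, 86.4, 124.7]
tcp_rot: [3.141, 0.0, -0.0]
ft_force: [0.8, 0.1, -0.1]
opening: 0.25
grip_force: 30.0
```

```bash
python3 steer.py '[[20,3,0,0,0.1],[44,6,0,0,0.1],[66,9,0,0,0.1],[86,12,0,0,0.1],[100.5,15,0,0,0.1]]'; python3 steer.py '[[0,0,10,0,0.1],[0,0,25,0,0.1],[0,0,40,0,0.1],[0,0,55,0,0.1],[0,0,65,0,0.1]]'; python3 steer.py '[[0,0,0,0,0.1],[0,0,0,0,0.1],[0,0,0,0,0.1]]'
```

```text
t: 8.57
eef_pos: [536.1, 71.2, 123.8]
tcp_rot: [3.142, -0.001, -0.0]
ft_force: [-1.3, -1.0, -0.9]
opening: 0.245
grip_force: 30.0
t: 8.98
eef_pos: [533.0, 71.5, 57.0]
tcp_rot: [3.141, 0.002, -0.0]
ft_force: [0.2, -0.5, -0.0]
opening: 0.247
grip_force: 30.0
t: 9.23
eef_pos: [534.6, 71.5, 59.2]
tcp_rot: [3.142, -0.001, -0.0]
ft_force: [-0.3, -0.9, -0.8]
opening: 0.248
grip_force: 30.0
```

```bash
python3 steer.py '[[0,0,3,0,0.1],[0,0,6,0,0.1],[0,0,9,0,0.1],[0,0,10,0,0.1],[0,0,10,0,0.1]]'; python3 steer.py '[[0,0,0,0,0.1],[0,0,0,0,0.35],[0,0,0,0,0.5],[0,0,0,0,0.5],[0,0,0,0,0.5]]'; python3 steer.py '[[0,0,-10,0,0.5],[0,0,-30,0,0.5],[0,0,-50,0,0.6],[0,0,-70,0,0.6],[0,0,-95,0,0.6]]'; python3 steer.py '[[2,-33,0,0,0.6],[3,-66,0,0,0.6],[4,-99,0,0,0.6],[5,-125,0,0,0.6],[5.3,-132.5,0,0,0.6]]'; python3 steer.py '[[0,0,0,0,0.6],[0,0,0,0,0.6],[0,0,0,0,0.6],[0,0,0,0,0.6]]'
```

```text
t: 9.65
eef_pos: [534.5, 71.4, 48.5]
tcp_rot: [3.142, 0.0, -0.0]
ft_force: [-0.2, 0.3, -1.6]
opening: 0.247
grip_force: 30.0
t: 10.07
eef_pos: [534.6, 71.4, 48.9]
tcp_rot: [3.141, -0.0, -0.0]
ft_force: [-0.3, -0.5, 0.7]
opening: 0.463
grip_force: 0.0
t: 10.48
eef_pos: [534.1, 71.4, 144.9]
tcp_rot: [3.142, 0.001, -0.0]
ft_force: [0.0, 0.2, 0.6]
opening: 0.592
grip_force: 0.0
t: 10.9
eef_pos: [539.8, 207.0, 144.6]
tcp_rot: [-3.141, -0.001, 0.002]
ft_force: [-0.7, 0.0, -0.4]
opening: 0.596
grip_force: 0.0
t: 11.23
eef_pos: [540.0, 202.6, 143.9]
tcp_rot: [3.141, 0.0, -0.002]
ft_force: [-0.0, -0.2, -0.4]
opening: 0.6
grip_force: 0.0
```

```bash
cat > chk.py <<'E'
from h import *
T=cloud("top")[1]; pS,S=cloud("scene"); cv2.imwrite("pics/last.png",cv2.resize(pS[100:300,100:440,::-1],None,fx=2.3,fy=2.3))
print(env.state()["eef_pos"].round(1))
L=dict(gP=(423,-86,14),rP=(534.6,71.3,14),bP=(444,-192,14),kP=(650.6,-210.5,14),bS=(539.9,204,0),kS=(652.4,60.9,0),plain=(536.3,-216.9,0))
for k,g in L.items():
  for n,W in(("T",T),("S",S)):
    Q=W[near(W,g,28)]; Q=Q[(Q[:,2]>32+g[2])&(Q[:,2]<64+g[2])]
    if len(Q)>15: print(k,n,len(Q),circ(Q,(g[0]+(-5 if n=="S" else 5),g[1])).round(1))
E
python3 chk.py
```

```text
[540.  202.9 143.9]
gP T 30 [421.6 -87.3]
gP S 118 [422.8 -87.8]
rP T 40 [533.3  72.1]
rP S 108 [534.4  71.3]
bS T 59 [539.1 204.7]
bS S 124 [540.4 203.8]
kS T 65 [651.6  61.5]
kS S 100 [673.5  56.9]
plain T 68 [ 535.6 -216.7]
plain S 123 [ 536.8 -217.5]
```

```bash
python3 steer.py '[[0,-0.6,25,0,0.6],[0,-0.6,50,0,0.6],[0,-0.6,75,0,0.6],[0,-0.6,96,0,0.6],[0,-0.6,110,0,0.6]]'; python3 steer.py '[[0,0,0,0,0.6],[0,0,0,0,0.1],[0,0,0,0,0.1],[0,0,0,0,0.1],[0,0,0,0,0.1]]';  python3 steer.py '[[0,0,0,0,0.1],[0,0,0,0,0.1],[0,0,0,0,0.1]]'; python3 steer.py '[[0,0,-10,0,0.1],[0,0,-30,0,0.1],[0,0,-60,0,0.1],[0,0,-90,0,0.1],[0,0,-120,0,0.1]]'
```

```text
t: 11.75
eef_pos: [539.3, 203.6, 31.8]
tcp_rot: [3.141, 0.002, -0.001]
ft_force: [-0.2, -0.8, 0.5]
opening: 0.601
grip_force: 0.0
t: 12.17
eef_pos: [540.4, 204.5, 34.9]
tcp_rot: [-3.141, -0.002, -0.0]
ft_force: [-0.4, 0.5, -0.0]
opening: 0.378
grip_force: 0.0
t: 12.42
eef_pos: [540.1, 204.5, 34.2]
tcp_rot: [-3.142, -0.001, -0.0]
ft_force: [-1.0, 0.2, 4.5]
opening: 0.247
grip_force: 30.0
t: 12.83
eef_pos: [539.6, 204.4, 155.6]
tcp_rot: [3.141, 0.0, -0.0]
ft_force: [0.2, -0.4, -1.0]
opening: 0.249
grip_force: 30.0
```

```bash
python3 steer.py '[[-6,25,0,0,0.1],[-14,60,0,0,0.1],[-23,95,0,0,0.1],[-32,130,0,0,0.1],[-40,165,0,0,0.1]]'; python3 steer.py '[[-9,35,0,0,0.1],[-18,70,0,0,0.1],[-27,105,0,0,0.1],[-36,140,0,0,0.1],[-43,170,0,0,0.1]]';  python3 steer.py '[[-5,25,0,0,0.1],[-10,45,0,0,0.1],[-13,61.4,0,0,0.1],[-13,61.4,20,0,0.1],[-13,61.4,40,0,0.1]]'; python3 steer.py '[[0,0,20,0,0.1],[0,0,40,0,0.1],[0,0,56,0,0.1],[0,0,56,0,0.1],[0,0,56,0,0.1]]'
```

```text
t: 13.25
eef_pos: [499.0, 38.3, 154.5]
tcp_rot: [3.142, -0.001, 0.0]
ft_force: [1.2, -0.4, -0.1]
opening: 0.247
grip_force: 30.0
t: 13.67
eef_pos: [455.9, -132.4, 154.5]
tcp_rot: [3.141, -0.0, -0.001]
ft_force: [0.5, -0.4, -0.5]
opening: 0.249
grip_force: 30.0
t: 14.08
eef_pos: [444.1, -193.2, 114.6]
tcp_rot: [3.14, -0.003, -0.002]
ft_force: [0.4, 0.1, -1.3]
opening: 0.245
grip_force: 30.0
t: 14.5
eef_pos: [443.7, -191.8, 58.0]
tcp_rot: [-3.141, 0.001, -0.0]
ft_force: [0.4, 0.1, 0.0]
opening: 0.248
grip_force: 30.0
```

```bash
python3 steer.py '[[0,0,3,0,0.1],[0,0,6,0,0.1],[0,0,9,0,0.1],[0,0,9.5,0,0.1],[0,0,9.5,0,0.1]]'; python3 steer.py '[[0,0,0,0,0.1],[0,0,0,0,0.35],[0,0,0,0,0.5],[0,0,0,0,0.5],[0,0,0,0,0.5]]'; python3 steer.py '[[0,0,-10,0,0.5],[0,0,-30,0,0.5],[0,0,-50,0,0.6],[0,0,-70,0,0.6],[0,0,-95,0,0.6]]'; python3 steer.py '[[25,-30,0,0,0.6],[50,-60,0,0,0.6],[75,-90,0,0,0.6],[100,-120,0,0,0.6],[125,-150,0,0,0.6]]'; python3 steer.py '[[25,-30,0,0,0.6],[50,-60,0,0,0.6],[70,-85,0,0,0.6],[83.5,-103,0,0,0.6],[83.5,-103,0,0,0.6]]'; python3 steer.py '[[0,0,0,0,0.6],[0,0,0,0,0.6],[0,0,0,0,0.6],[0,0,0,0,0.6]]'; python3 chk.py
```

```text
t: 14.92
eef_pos: [443.9, -191.9, 48.4]
tcp_rot: [3.141, -0.0, -0.0]
ft_force: [-0.3, -0.8, -0.5]
opening: 0.246
grip_force: 30.0
t: 15.33
eef_pos: [443.9, -191.9, 48.3]
tcp_rot: [3.141, -0.0, -0.0]
ft_force: [0.5, -0.1, -0.1]
opening: 0.465
grip_force: 0.0
t: 15.75
eef_pos: [443.4, -191.6, 144.4]
tcp_rot: [-3.141, 0.001, -0.0]
ft_force: [0.9, 0.7, 0.4]
opening: 0.595
grip_force: 0.0
t: 16.17
eef_pos: [569.8, -40.2, 144.3]
tcp_rot: [3.141, -0.001, -0.0]
ft_force: [0.8, -1.2, 0.7]
opening: 0.598
grip_force: 0.0
t: 16.58
eef_pos: [654.0, 64.5, 143.7]
tcp_rot: [-3.141, -0.001, 0.003]
ft_force: [0.3, 0.3, -0.4]
opening: 0.599
grip_force: 0.0
t: 16.92
eef_pos: [652.0, 60.0, 143.7]
tcp_rot: [3.141, -0.0, -0.002]
ft_force: [0.0, 0.6, -0.3]
opening: 0.601
grip_force: 0.0
[652.2  60.2 143.6]
gP S 119 [423.1 -87.8]
bP T 60 [ 442.6 -191.5]
bP S 124 [ 443.8 -192. ]
kS S 101 [673.7  57.6]
plain T 65 [ 535.5 -216.7]
plain S 123 [ 536.9 -217.6]
```

```bash
python3 steer.py '[[0,-0.6,25,0,0.6],[0,-0.6,50,0,0.6],[0,-0.6,75,0,0.6],[0,-0.6,96,0,0.6],[0,-0.6,110,0,0.6]]'; python3 steer.py '[[0,0,0,0,0.6],[0,0,0,0,0.1],[0,0,0,0,0.1],[0,0,0,0,0.1],[0,0,0,0,0.1]]';  python3 steer.py '[[0,0,0,0,0.1],[0,0,0,0,0.1],[0,0,0,0,0.1]]'; python3 steer.py '[[0,0,-10,0,0.1],[0,0,-30,0,0.1],[0,0,-60,0,0.1],[0,0,-90,0,0.1],[0,0,-120,0,0.1]]'
```

```text
t: 17.43
eef_pos: [651.5, 61.1, 31.3]
tcp_rot: [3.141, 0.002, -0.001]
ft_force: [0.1, -0.3, -1.4]
opening: 0.598
grip_force: 0.0
t: 17.85
eef_pos: [652.9, 61.6, 34.5]
tcp_rot: [3.141, -0.002, -0.0]
ft_force: [0.1, 0.4, 0.1]
opening: 0.375
grip_force: 0.0
t: 18.1
eef_pos: [652.6, 61.7, 33.8]
tcp_rot: [3.141, -0.001, -0.0]
ft_force: [-1.2, -0.1, 3.6]
opening: 0.248
grip_force: 30.0
t: 18.52
eef_pos: [652.1, 61.7, 155.1]
tcp_rot: [3.142, 0.0, -0.0]
ft_force: [-0.4, 0.4, -1.6]
opening: 0.249
grip_force: 30.0
```

```bash
python3 steer.py '[[0,20,0,0,0.1],[0,50,0,0,0.1],[-1,83,0,0,0.1],[-1,116,0,0,0.1],[-1,149,0,0,0.1]]'; python3 steer.py '[[0,33,0,0,0.1],[-0.5,66,0,0,0.1],[-0.5,95,0,0,0.1],[-0.5,113,0,0,0.1],[-0.5,123,0,0,0.1]]';  python3 steer.py '[[0,0,15,0,0.1],[0,0,35,0,0.1],[0,0,60,0,0.1],[0,0,80,0,0.1],[0,0,96,0,0.1]]'; python3 steer.py '[[0,0,0,0,0.1],[0,0,0,0,0.1],[0,0,0,0,0.1]]'
```

```text
t: 18.93
eef_pos: [651.1, -88.6, 154.1]
tcp_rot: [3.141, -0.0, 0.0]
ft_force: [0.5, -0.5, 0.6]
opening: 0.248
grip_force: 30.0
t: 19.35
eef_pos: [650.6, -212.5, 153.6]
tcp_rot: [3.141, -0.0, -0.002]
ft_force: [0.8, -0.2, 0.2]
opening: 0.247
grip_force: 30.0
t: 19.77
eef_pos: [650.5, -208.9, 55.8]
tcp_rot: [-3.141, 0.001, 0.001]
ft_force: [0.4, 0.3, -1.7]
opening: 0.245
grip_force: 30.0
t: 20.02
eef_pos: [651.5, -209.9, 58.5]
tcp_rot: [3.141, -0.001, 0.0]
ft_force: [0.3, 0.7, -0.7]
opening: 0.246
grip_force: 30.0
```

```bash
python3 steer.py '[[0,0,3,0,0.1],[0,0,6,0,0.1],[0,0,9,0,0.1],[0,0,10,0,0.1],[0,0,10,0,0.1]]'; python3 steer.py '[[0,0,0,0,0.1],[0,0,0,0,0.35],[0,0,0,0,0.5],[0,0,0,0,0.5],[0,0,0,0,0.5]]'; python3 steer.py '[[0,0,-10,0,0.5],[0,0,-30,0,0.5],[0,0,-60,0,0.5],[0,0,-90,0,0.5],[0,0,-120,0,0.5]]'; python3 steer.py '[[-5,35,-10,0,0.5],[-10,70,-20,0,0.5],[-20,105,-30,0,0.5],[-25,140,-40,0,0.5],[-30,175,-40,0,0.5]]'; python3 steer.py '[[-5,30,0,0,0.5],[-10,60,0,0,0.5],[-20,80,0,0,0.5],[-20,80,0,0,0.5],[-20,80,0,0,0.5]]';python3 chk.py
python3 - <<'E'
from h import *
p,W=cloud("top"); cv2.imwrite("pics/t9.png",p[120:320,150:450,::-1].repeat(2,0).repeat(2,1))
E
```

```text
t: 20.43
eef_pos: [650.9, -210.4, 47.8]
tcp_rot: [3.141, -0.0, -0.0]
ft_force: [-0.1, 0.2, 4.1]
opening: 0.247
grip_force: 30.0
t: 20.85
eef_pos: [650.8, -210.4, 47.1]
tcp_rot: [3.142, 0.0, -0.0]
ft_force: [-0.6, 0.4, -0.9]
opening: 0.462
grip_force: 0.0
t: 21.27
eef_pos: [650.7, -210.3, 169.3]
tcp_rot: [3.141, -0.0, -0.0]
ft_force: [-0.1, -0.0, 0.1]
opening: 0.501
grip_force: 0.0
t: 21.68
eef_pos: [620.7, -387.3, 210.7]
tcp_rot: [3.139, -0.003, -0.0]
ft_force: [0.2, -0.0, 0.1]
opening: 0.501
grip_force: 0.0
t: 22.1
eef_pos: [600.0, -466.2, 207.5]
tcp_rot: [-3.141, 0.0, -0.002]
ft_force: [0.5, 1.1, 0.2]
opening: 0.501
grip_force: 0.0
[ 601.  -464.5  207.8]
gP S 117 [423.1 -87.9]
rP T 41 [533.3  72.1]
rP S 112 [534.4  71.1]
bP S 124 [ 443.9 -192.1]
kP T 79 [ 649.7 -209.8]
kP S 124 [ 651.  -210.6]
plain S 123 [ 536.9 -217.5]
```

View pics/last.png

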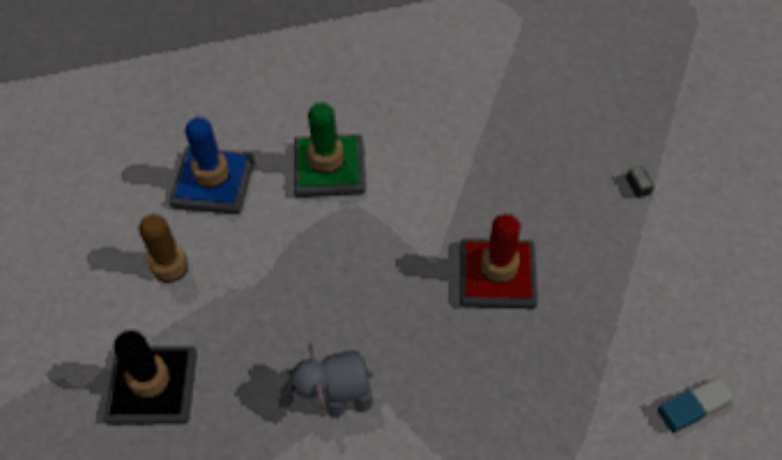

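View pics/t9.png

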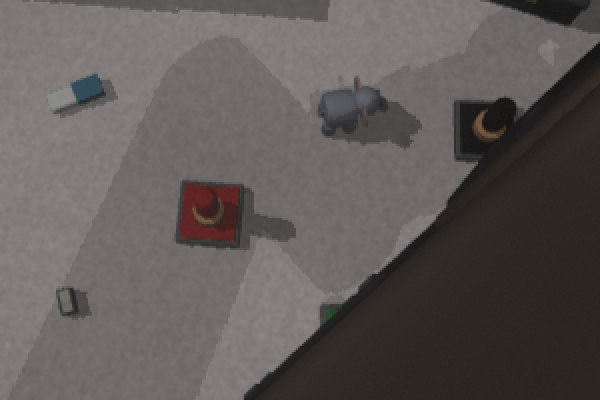

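The scene crop shows all four stamps upright on their own pads, with feet at blue (210,170), green (326,155), red (500,262) and black (147,375). Each sits within about 3 mm of its pad's centre, and the plain stamp and elephant haven't moved. The top crop agrees for red (207,210) and black (490,125), while the arm hides the other two.

```bash
python3 -c "from cell import env; print(env.job_done())"
```

```text
the job is handed in; nothing more can be done
None
```

All four coloured stamps are standing upright and released on the pads of their own colours, within about 3 mm of centre (green is furthest off); the plain stamp and elephant were left where they were, and the job was handed in after about 22 s of robot time.

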